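# Turn the bike wheel's valve to the top

### The job

A small red bike wheel sits on the sloping stand. Push on its spokes with the fingertips to turn it, either way round, until the valve stem with the blue cap is straight up, at the very top of the wheel in line with the blue pointer, and leave it at rest there. Only push the spokes: do not pinch them, do not press on the tyre or the valve, do not flick the wheel so that it spins, and leave everything else on the bench where it is.

Things in the scene. Friction and masses are not known exactly. Their poses are not given: they have to be found in the camera images.
- stand: Fixed plywood and oak stand; origin on the bench straight below the wheel's centre, x axis level and pointing uphill, y across the slope, z up. Its board (360 mm uphill x 370 mm wide) slopes up at 0.61 rad (35 deg) towards +x. The wheel lies parallel to it, mid-plane 33 mm above the board's face (a 30 mm radius boss under the hub). A blue pointer on the board, outside the tyre, marks the top.
- bow_mid (a point): Middle of the top face of the fixed flat steel bow that crosses over the wheel from side to side (along the stand's y) through the axle: 18 mm wide, underside 21 mm and top 26 mm above the wheel's mid-plane (nut 32 mm), posts 169 mm out on either side. Fingers between the spokes must be uphill or downhill of it and cannot cross it. Axes as the stand's.
- hub (a point): Centre of the wheel, on its axis and in its mid-plane, 150 mm above the bench; axes as the stand's.
- top_mark (a point): Fixed point in the wheel's mid-plane, 98 mm straight uphill from the hub: where the valve's root must come.
- valve_root (a point): Where the valve stem leaves the rim, 98 mm from the wheel's axis, in its mid-plane; turns with the wheel.
- wheel (a joint): Turn of the wheel in rad, counter-clockwise positive looking down on its face (about the slope's outward normal). 0 or any full turn (6.283, -6.283): valve at the very top, at the blue pointer. No stops, turns both ways; the bearing drags with about 0.12 N m (some 2 N at mid-spoke), so it stays where it is left and does not coast.
- spoke_faces_ccw: Counter-clockwise side faces of the five red spokes; origin at the wheel's centre, x towards the valve, z along the axle, away from the board. Spokes: straight bars 14 mm wide, 22 mm deep (11 each side of mid-plane), clear from the hub (24 mm radius, 36 mm deep) to the rim (98 mm inner radius, 24 mm deep), at 36, 108, 180, 252 and 324 deg from the valve.
- spoke_faces_cw: The clockwise side faces of the same five spokes; same origin and axes.
- tyre: Black rubber tyre, 36 mm thick, 110 to 146 mm from the axle; origin at the wheel's centre, turns with the wheel.
- valve: Valve stem: brass with a blue cap 15 mm across, pointing from the rim inwards to 63 mm from the axle, midway between two spokes. Origin at the wheel's centre, x axis towards the valve, turns with the wheel.
- glue_bottle: Bystander: yellow glue bottle with a red cap, 54 mm across, 150 mm tall; origin at the centre of its underside.
- finish_jar: Bystander: amber glass jar with a dark lid, 72 mm across, 85 mm tall; origin at the centre of its underside.
- sanding_block: Bystander: cork sanding block, 100 x 60 x 34 mm; origin at the centre of its underside.
- screw_cup: Bystander: open steel cup, 72 mm across, 70 mm tall; origin at the centre of its underside.
- mallet: Bystander: hammer-shaped mallet lying flat, 260 mm long, wooden handle; origin at the centre of its underside.
- wrench: Bystander: steel wrench lying flat, 170 mm long; origin at the centre of its underside.
- wood_handle: Bystander: round oak handle blank lying flat, 208 mm long, 28 mm thick; origin at the centre of its underside.

How it is judged (in metres and radians):
At the end, for the whole second after the job is handed in: The valve's root is within 11 mm of the top mark (about 6 deg either way), the wheel is at rest (under 0.05 rad/s), and every bystander is within 30 mm of where it stood (distance between valve_root and top_mark below 0.011 m and velocity of joint wheel between -0.05 and 0.05 rad/s and distance of each of glue_bottle, finish_jar, sanding_block, screw_cup, mallet, wrench, wood_handle from where it was at the start of the episode below 0.03 m); the robot touches nothing.
It fails at once if a spoke is pinched (pressed on both side faces at once with more than 1.5 N each) (contact force between each of spoke_faces_ccw, spoke_faces_cw and the fingers above 1.5 N).
It fails at once if the tyre is pressed by the robot with more than 3 N (contact force between tyre and the fingers above 3 N or contact force between tyre and the arm above 3 N).
It fails at once if the valve is pressed by the robot with more than 2 N (contact force between valve and the fingers above 2 N or contact force between valve and the arm above 2 N).
It fails at once if the wheel is flicked: it turns faster than 4 rad/s (velocity of joint wheel above 4 rad/s or velocity of joint wheel below -4 rad/s).
It fails at once if a bystander is moved more than 30 mm or lifted (distance of any of glue_bottle, finish_jar, sanding_block, screw_cup, mallet, wrench, wood_handle from where it was at the start of the episode above 0.03 m).
It also fails if it takes over 54 s, if anything falls off the work surface, if the arm or the gripper's body presses on something with over 40 N, if the wrist force passes 120 N, or if a joint passes its speed limit or range.

### The arm

A 6-joint arm with a two-finger parallel gripper is mounted at the origin on the work surface. World frame = base frame: x ahead of the robot, y to its left, z up, the work surface at z = 0. Lengths are in mm, angles in rad, forces in N, time in s.
With the tool pointing down it reaches from about 350 to 775 mm from the base axis. Payload 7.3 kg.
Tool frame: the origin (TCP) lies midway between the tips of the shut fingers; the grasp point (between the pads) lies 19 mm behind it; x points along the fingers, y is the direction in which the jaws open and shut, and the axes are right-handed (so a half turn about x gives the same grasp; the last joint's range is limited). The gripper opens to 92 mm and grips with 3 to 60 N. Pads are 19 mm wide; open, the fingers measure 130 mm over their backs; the gripper's body (75 mm by 190 mm) begins 47 mm behind the grasp point.
Start: joints at [-1.389, 0.342, 1.524, -0, 1.275, -0.146], TCP at [169.052, -497.058, 226.741] pointing down, gripper open.
Joint ranges: [-2.53, 2.53], [-0.77, 2.02], [0.04, 2.7], [-1, 4.14], [0.28, 2.66], [-3.11, 3.11]. Speed limits (rad/s): [2.57, 2.57, 3.14, 3.14, 3.14, 3.14].

### API

Orientations are given as [roll, pitch, yaw] about the fixed x, y, z axes, in that order (R = Rz(yaw) Ry(pitch) Rx(roll)).
In Python, from plant import get_obs, capture, close_job gives the robot as it stands. The module is installed in compiled form; this text tells all that it offers.
- The arm moves only by the tool send_rows, never from a script. Its argument "moves" is a list of rows, each a list of 4 numbers: the shift along the tool's x, y, z in mm, then the turn about the tool's x in degrees. In form: [[tx, ty, tz, yaw], ...]. A call has 1 to 8 rows; each row shifts and turns the commanded pose from where the row before left it, along the tool's axes as they then stand; what a row does not reach is not made up. A row lasts 1/8 s, in which the tool goes at most 62.5 mm and 10.7 degrees, less where a joint would pass 70% of its speed; a pose out of reach is approached as far as the arm can. A call with a gripper value outside its range is refused whole. "hand" is the opening, from 0 (shut) to 1 (fully open), set as the call begins (left out, the last holds). The fingers move at their own pace and stop on an object; the grip force is fixed at half the most. Time passes only in rows, so rows that do not move let the fingers close. It gives the time, the measured TCP pose, the force and the opening at its end, in the units of the state.
- get_obs(): the state, without advancing time (a new reading comes with each control period).
- capture(name): name is "scene" or "top" or "wrist"; returns a dict with "image" (480x640x3 uint8, red, green, blue), "K" (3x3 intrinsics, pixels), "position" and "attitude" of the camera in the world; the wrist camera has in their place "mount" (4x4, takes a point from camera to tool coordinates, whose origin is the TCP and whose axes are the tool frame's). Camera axes: x right, y down, z forward; pixel columns grow to the right and rows downward; lengths in mm; the calibration is good to about 2 mm. A picture is of the moment at which its call begins: read the wrist's pose just before it. There is no depth.
- close_job(): hands the job in, once; it reports no verdict.
The state is a dict: "time": time; "joint_positions": joint angles; "dq": joint speeds; "tau": joint torques, N m; "tool_pos": TCP position; "tcp_rot": TCP orientation; "contact_force": force on the tool from outside, world axes, zero at the start; "moment": the same for the moment, N m; "grip_width": finger opening in mm.
Only numpy, scipy, OpenCV 4.12 (cv2) and the standard library are available. Lean on these libraries where they do the work, as an engineer would, in place of code of your own. Each camera call takes 0.05 s, during which the arm holds its last target. There are 200 camera calls.

## Working session

There is one attempt and no reset: what is moved stays moved. The work goes in short steps, Python scripts to look and compute and a tool call to move; the robot and the scene stay as the last step left them, time stands still between calls to the robot, and variables do not carry over. Pictures are saved under pics/ and viewed, about 8 in all and at most 12, crops included, and the job is handed in when it is done.

Besides the shell and the picture viewer there is one more tool, called after ">>>" by a JSON object that holds its "fn" and its "kwargs". send_rows: Moves the arm, as the interface text tells. Its arguments: {"type":"object","properties":{"moves":{"type":"array","items":{"type":"array","items":{"type":"number"}}},"hand":{"type":"number"}},"required":["moves"]}

```bash
mkdir -p pics
python3 - <<'E'
from plant import *
import cv2,numpy as np
o=get_obs();print(o)
for n in("scene","top"):
    c=capture(n);cv2.imwrite(f"pics/{n}0.png",c["image"][:,:,::-1]);print(n,c["K"].tolist(),c["position"],c["attitude"])
    np.savez(f"{n}.npz",K=c["K"],p=c["position"],a=c["attitude"])
c=capture("wrist");print(c["mount"],c["K"])
E
```

```text
{'time': 0.0, 'joint_positions': array([-1.38900327e+00,  3.42737592e-01,  1.52502554e+00,  2.22474246e-05,
        1.27540696e+00, -1.46013363e-01]), 'dq': array([-1.14058246e-03,  2.75858188e-04, -1.51642169e-03, -2.74087612e-05,
        1.82210713e-03, -4.22209545e-04]), 'tau': array([ 1.36656945e-03, -4.31238556e+01, -2.44219851e+01,  7.18616461e-02,
        5.59504679e-02, -1.07636924e-04]), 'tool_pos': array([ 168.97810294, -496.62639753,  226.03427912]), 'tcp_rot': array([-1.73029509,  1.56921875,  1.73909749]), 'contact_force': array([-0.04926221,  0.13212033,  0.19069619]), 'moment': array([-0.0210917,  0.0225   , -0.0525629]), 'grip_width': 91.75527120535031}
scene [[468.1429841271617, 0.0, 323.20729529681364], [0.0, 468.1429841271617, 242.5839417945298], [0.0, 0.0, 1.0]] [1292.70698252  321.03567444 1166.72051077] [-2.48283842e+00  2.01528546e-03  2.02194204e+00]
top [[571.4036156472437, 0.0, 314.5477564062287], [0.0, 571.4036156472437, 241.2263800968614], [0.0, 0.0, 1.0]] [ 257.61090552  -20.97267955 1621.84604415] [-2.91540065e+00 -2.10313103e-03 -1.52466225e+00]
[[-6.60301706e-04 -2.51848301e-01  9.67766499e-01 -1.58040307e+02]
 [ 9.99999484e-01 -9.13342551e-04  4.44608897e-04  5.57197099e-02]
 [ 7.71928328e-04  9.67766294e-01  2.51848774e-01 -6.74186013e+01]
 [ 0.00000000e+00  0.00000000e+00  0.00000000e+00  1.00000000e+00]] [[419.78940788   0.         313.92059151]
 [  0.         419.78940788 240.77376987]
 [  0.           0.           1.        ]]
```

View pics/scene0.png

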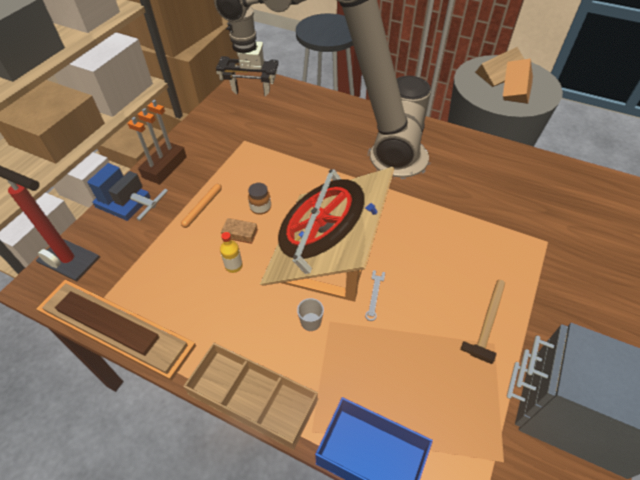

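View pics/top0.png

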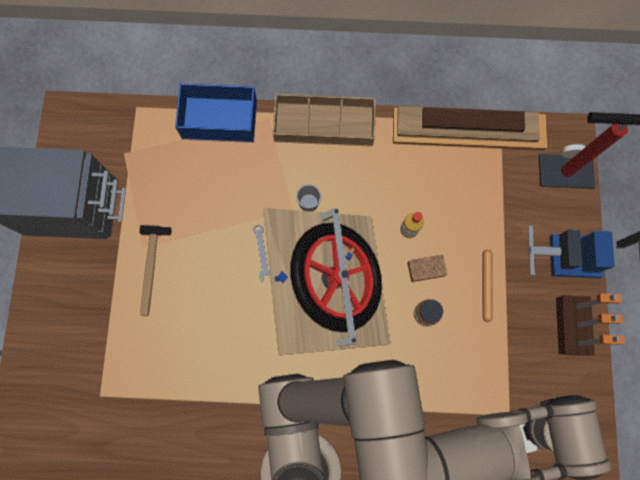

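Top view: hub about (340,275), blue pointer (282,277) on the left (uphill = world +y), the blue valve cap about (349,256), and bow running from (336,212) to (351,341). Now an enlarged crop for measuring.

Run:
```python
import cv2
i=cv2.imread("pics/top0.png")[200:360,250:400];cv2.imwrite("pics/crop0.png",cv2.resize(i,None,fx=3.75,fy=3.75,interpolation=cv2.INTER_CUBIC))
```

```text
(no output)
```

View pics/crop0.png

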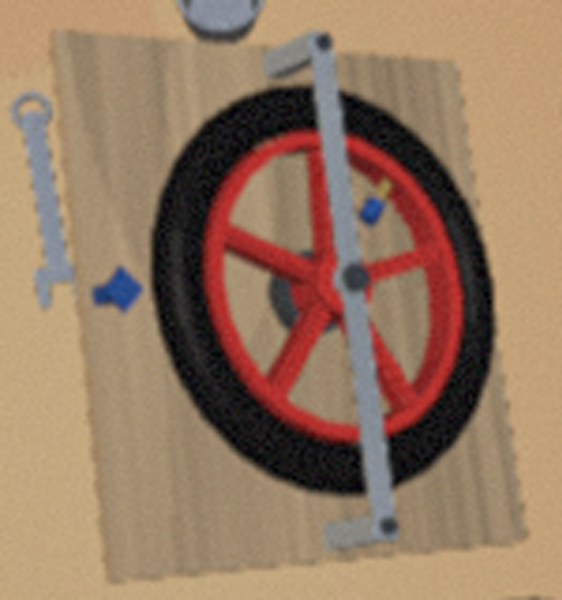

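```bash
cat > h.py <<'E'
import numpy as np,cv2
from scipy.spatial.transform import Rotation as R
from scipy.optimize import least_squares
def proj(cam,P):
    c=np.load(cam+".npz");q=(np.atleast_2d(P)-c["p"])@R.from_euler("xyz",c["a"]).as_matrix()
    q=q@c["K"].T;return q[:,:2]/q[:,2:]
def frame(yaw): # wheel frame: x uphill in slope, y across, z normal
    return R.from_euler("z",yaw).as_matrix()@R.from_euler("y",-0.61).as_matrix()
def W(p,v): return np.array([p[0],p[1],150])+np.atleast_2d(v)@frame(p[2]).T
def pol(r,a,z=0): return np.array([r*np.cos(a),r*np.sin(a),z])
E
python3 - <<'E'
from h import *
c2=lambda u,v:(250+u/3.75-.4,200+v/3.75-.4)
obs=np.array([c2(322,41),c2(388,526),c2(355,277)])
f=lambda p:(proj("top",W(p,[[0,-169,26],[0,169,26],[0,0,32]]))-obs).ravel()
best=min((least_squares(f,[370,-60,y]) for y in(1.5,-1.5)),key=lambda s:s.cost)
p=best.x;print(p,f(p))
g=lambda a:(proj("top",W(p,[pol(70,a[0]),pol(98,a[0])]))-[c2(372,210),c2(385,186)]).ravel()
s=min((least_squares(g,[a]) for a in np.arange(-3,3,.5)),key=lambda s:s.cost);a=s.x[0];print(a,g([a]))
np.save("pose.npy",[*p,a])
for n in("top","scene"):
    im=cv2.imread(f"pics/{n}0.png")
    b=(250,200,150,160) if n=="top" else (255,160,150,140)
    k=4;im=cv2.resize(im[b[1]:b[1]+b[3],b[0]:b[0]+b[2]],None,fx=k,fy=k)
    for t in np.arange(0,6.28,.1):
        for r in(98,146):
            q=(proj(n,W(p,pol(r,t)))[0]-b[:2])*k;cv2.circle(im,tuple(int(x) for x in q),1,(0,255,0),-1)
    L=lambda A,B,col:cv2.line(im,*[tuple(int(x) for x in (proj(n,W(p,v))[0]-b[:2]+.5)*k) for v in(A,B)],col,1)
    for d in(36,108,180,252,324):L(pol(24,a+np.radians(d),11),pol(98,a+np.radians(d),11),(255,255,0))
    L(pol(63,a),pol(98,a),(255,0,255));L(pol(98,0),pol(170,0),(255,0,255));L([0,-169,26],[0,169,26],(0,255,255))
    cv2.imwrite(f"pics/ov_{n}.png",im)
a=cv2.imread("pics/ov_top.png");b=cv2.imread("pics/ov_scene.png");b=cv2.resize(b,(600,560))
o=np.zeros((640,1200,3),np.uint8);o[:,:600]=a;o[:560,600:]=b;cv2.imwrite("pics/ov.png",cv2.resize(o,(800,427),interpolation=cv2.INTER_AREA))
E
```

```text
[506.61362027 -72.62606079  -4.54372542] [-0.38359683  0.36696081 -0.41954948 -0.08491426  0.80192026 -0.25885415]
-2.2809371936248506 [-0.38608412  0.62840165  0.33914674 -0.51267932]
```

View pics/ov.png

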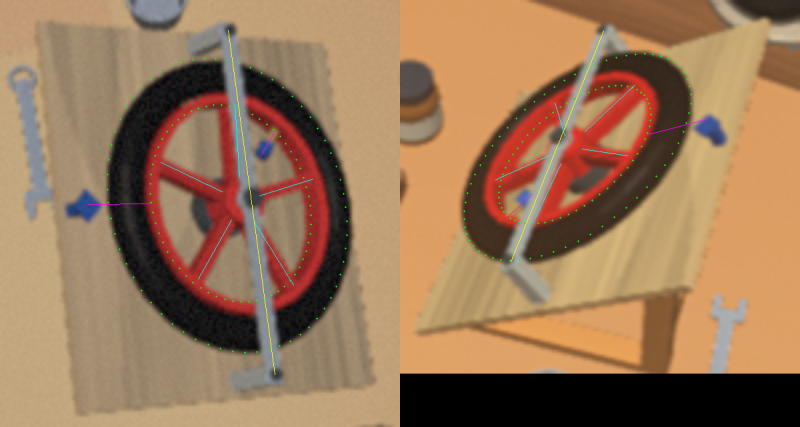

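The model fits: valve at −131°, so the plan is CCW pushes in the uphill half, where a vertical tool leans clear of the bow and the free gap has no valve in it.

```bash
cat >> h.py <<'E'
P=np.load("pose.npy")[:3] if __import__("os").path.exists("pose.npy") else None
def tcp(x,y,zt=-7.): # world TCP so that finger axis crosses mid-plane at (x,y)
    return W(P,[x+zt*np.tan(.61),y,zt])[0]
def push(th,s): # finger mid-plane centre touching cw face of spoke at th (deg)
    t=np.radians(th);d=7+11.6*abs(np.sin(t))+19*abs(np.cos(t))
    return s*np.array([np.cos(t),np.sin(t)])-d*np.array([-np.sin(t),np.cos(t)])
E
python3 - <<'E'
from h import *
from plant import *
o=get_obs();T=R.from_euler("xyz",o["tcp_rot"]).as_matrix();print(T.round(3))
yd=frame(P[2])[:,1];print("stand y",yd, "turn about x deg:",np.degrees(np.arctan2(yd@T[:,2],yd@T[:,1])))
g=tcp(30,-50);print(g, (g-o["tool_pos"])@T)
E
```

```text
[[-0.     0.322 -0.947]
 [ 0.001 -0.947 -0.322]
 [-1.    -0.001 -0.   ]]
stand y [-0.98580999 -0.16786503  0.        ] turn about x deg: 99.11915599717597
[551.77641263 -39.99229342 158.64577256] [  68.01057487 -309.08737007 -509.42602931]
```

>>> {"fn": "send_rows", "kwargs": {"moves": [[-30,0,0,-10.1],[-30,0,0,-10.1],[-30,0,0,-10.1],[0,0,0,-10.1],[0,0,0,-10.1],[0,0,0,-10.1],[0,0,0,-10.1],[0,0,0,-10.2]], "hand": 0}}

```text
time: 1.15
tool_pos: [169.0, -496.9, 316.4]
tcp_rot: [-3.139, 1.57, 1.748]
contact_force: [0.4, 0.4, 0.1]
grip_width: 16.3
```

>>> {"fn": "send_rows", "kwargs": {"moves": [[0,34,-29,0],[0,34,-29,0],[0,34,-29,0],[0,34,-29,0],[0,34,-29,0],[0,34,-29,0],[0,34,-29,0],[0,34,-29,0]]}}

```text
time: 2.15
tool_pos: [398.8, -221.3, 316.6]
tcp_rot: [-1.985, 1.571, 2.896]
contact_force: [0.3, -0.0, -0.6]
grip_width: 0.5
```

>>> {"fn": "send_rows", "kwargs": {"moves": [[0,34,-29,0],[0,34,-29,0],[0,34,-29,0],[0,34,-29,0],[0,34,-29,0],[0,12,-9,0],[0,0,0,0],[0,0,0,0]]}}

```text
time: 3.15
tool_pos: [551.1, -41.2, 316.7]
tcp_rot: [-0.998, 1.57, -2.401]
contact_force: [-1.0, -0.1, 0.0]
grip_width: 0.3
```

```bash
cat >> h.py <<'E'
def state():
    from plant import get_obs
    o=get_obs();T=R.from_euler("xyz",o["tcp_rot"]).as_matrix();return o,T
def wristpic(name,th0,k=1.25):
    "save wrist picture with model drawn at wheel angle th0 (deg), undrawn if None"
    from plant import capture
    o,T=state();c=capture("wrist");im=c["image"][:,:,::-1].copy();cv2.imwrite("pics/raw_"+name,im)
    M=c["mount"]
    np.savez(name[:-4]+".npz",K=c["K"],T=T,t=o["tool_pos"],M=M)
    def pr(v):
        q=((W(P,v)[0]-o["tool_pos"])@T-M[:3,3])@M[:3,:3];q=c["K"]@q;return tuple(int(x) for x in q[:2]/q[2])
    if th0 is not None:
        a=np.radians(th0)
        for d in(36,108,180,252,324):cv2.line(im,pr(pol(24,a+np.radians(d),11)),pr(pol(98,a+np.radians(d),11)),(255,255,0),1)
        cv2.line(im,pr(pol(63,a)),pr(pol(98,a)),(255,0,255),1);cv2.line(im,pr([98,0,0]),pr([170,0,0]),(0,255,0),1);cv2.line(im,pr([0,-169,26]),pr([0,169,26]),(0,255,255),1)
    cv2.imwrite("pics/"+name,im);return o,T
E
python3 - <<'E'
from h import *
o,T=wristpic("w1.png",-130.7)
print(o["time"],o["tool_pos"],o["joint_positions"],o["grip_width"],(tcp(30,-50)-o["tool_pos"])@T)
E
```

```text
3.15 [551.05260098 -41.169912   316.68109111] [-2.12937213e-01  3.43588819e-01  1.27544960e+00 -5.82884054e-04
  1.52296753e+00 -3.80918413e-01] 0.2663309373254866 [158.03432953   1.00538286  -1.10113249]
```

View pics/w1.png

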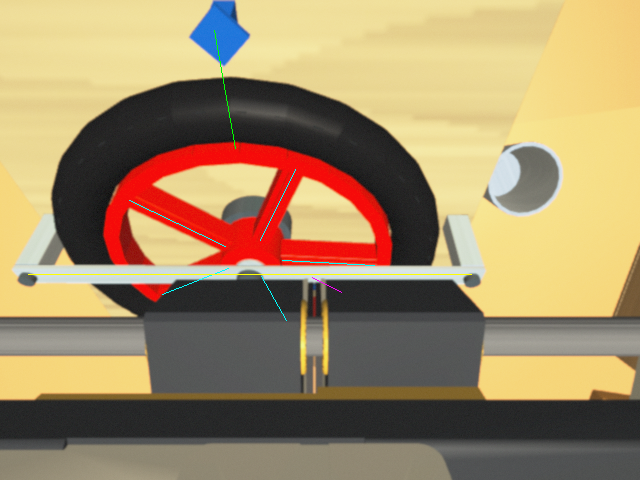

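The model lies right on the wheel, bow and pointer (pointer (220,35), spoke tops at (130,195), (295,170) and (380,260)), and the fingers hang near (315,285). I'm descending into the free gap.

>>> {"fn": "send_rows", "kwargs": {"moves": [[20,1,-1,0],[22,0,0,0],[22,0,0,0],[22,0,0,0],[20,0,0,0],[20,0,0,0],[17,0,0,0],[15,0,0,0]]}}

```text
time: 4.2
tool_pos: [552.1, -40.1, 158.4]
tcp_rot: [0.614, 1.57, -0.79]
contact_force: [-0.5, -1.6, 0.0]
grip_width: 0.5
```

Run:
```python
from h import *
o,T=state();print(o["time"],o["tool_pos"],o["contact_force"])
q=tcp(30,-50);print("off",((q-o["tool_pos"])@T).round(1))
prev=q
for th in range(-23,112,9):
    s=np.interp(th,[-23,-14,70,108],[50,50,50,42]);p=push(th,s);w=tcp(*p);print(th,p.round(1),((w-prev)@T).round(1));prev=w
```

```text
4.2 [552.10875097 -40.05767704 158.39506138] [-0.49442299 -1.55783649  0.00354373]
off [-0.3 -0.3 -0.1]
-23 [ 34.7 -46.3] [-2.7 -3.8 -3.8]
-14 [ 41.7 -39.5] [-4.  -6.8 -5.7]
-5 [ 47.5 -31.2] [-3.3 -8.3 -4.7]
4 [ 51.7 -23.2] [-2.5 -8.  -3.5]
13 [ 55.  -16.2] [-1.9 -7.1 -2.7]
22 [57.2 -8.1] [-1.2 -8.  -1.8]
31 [57.9  0.7] [-0.4 -8.8 -0.6]
40 [57.   9.9] [ 0.6 -9.2  0.8]
49 [54.1 19.2] [ 1.6 -9.3  2.3]
58 [49.3 28.1] [ 2.7 -8.9  3.9]
67 [42.6 36.2] [ 3.8 -8.1  5.5]
76 [34.  41.8] [ 5.  -5.5  7.1]
85 [24.2 44.9] [ 5.6 -3.1  8. ]
94 [16.7 46.2] [ 4.3 -1.3  6.2]
103 [12.3 47. ] [ 2.5 -0.8  3.6]
```

>>> {"fn": "send_rows", "kwargs": {"moves": [[-2.7,-3.8,-3.8,0],[-4,-6.8,-5.7,0],[-3.3,-8.3,-4.7,0],[-2.5,-8,-3.5,0],[-1.9,-7.1,-2.7,0],[-1.2,-8,-1.8,0],[-0.4,-8.8,-0.6,0],[0,0,0,0]]}}

```text
time: 5.2
tool_pos: [497.1, -24.9, 174.5]
tcp_rot: [-1.966, 1.568, 2.915]
contact_force: [0.3, 0.0, 0.4]
grip_width: 0.5
```

Run:
```python
from h import *
from plant import capture
o,T=state();print(o["tool_pos"],((tcp(57.9,.7)-o["tool_pos"])@T).round(1))
a=capture("top")["image"][200:360,250:400,::-1];b=capture("scene")["image"][160:300,255:405,::-1]
c=capture("wrist")["image"][:,:,::-1]
v=np.zeros((600,800,3),np.uint8)
v[:320,:300]=cv2.resize(a,None,fx=2,fy=2);v[320:,:300]=cv2.resize(b,(300,280));v[:375,300:]=cv2.resize(c,(500,375));cv2.imwrite("pics/m1.png",v)
```

```text
[497.10336897 -24.91207623 174.50128004] [-0.1  0.7  1.2]
```

View pics/m1.png

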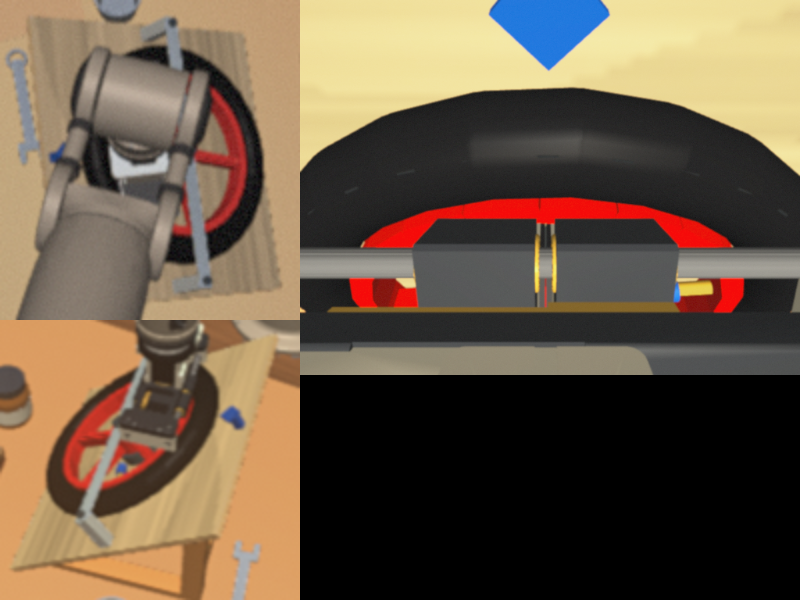

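The wheel is turning. The valve (brass, blue cap) now shows right of the gripper, with its root near (712,288) in the composite (raw wrist about (527,368)). I'm working out the angle before going on.

```bash
cat >> h.py <<'E'
def plane(px,z=0,f=None):
    "wrist pixel -> (r,deg) in wheel plane z"
    w=np.load("w1.npz");o,T=state()
    d=T@w["M"][:3,:3]@np.linalg.solve(w["K"],[*px,1]);c=o["tool_pos"]+T@w["M"][:3,3]
    F=frame(P[2]);h=np.array([P[0],P[1],150]);cl=(c-h)@F;dl=d@F;q=cl+dl*(z-cl[2])/dl[2];return np.hypot(*q[:2]),np.degrees(np.arctan2(q[1],q[0]))
E
python3 - <<'E'
from h import *
print(plane((527,368)),plane((483,374)))
E
```

```text
(np.float64(100.77394882884533), np.float64(-85.02735517977226)) (np.float64(81.68865835546308), np.float64(-88.77085785352394))
```

>>> {"fn": "send_rows", "kwargs": {"moves": [[0.6,-9.2,0.8,0],[1.6,-9.3,2.3,0],[2.7,-8.9,3.9,0],[3.8,-8.1,5.5,0],[5,-5.5,7.1,0],[5.6,-3.1,8,0],[4.3,-1.3,6.2,0],[0,0,0,0]]}}

```text
time: 6.35
tool_pos: [459.1, -66.7, 150.4]
tcp_rot: [-1.659, 1.569, -3.062]
contact_force: [0.5, 0.1, 0.0]
grip_width: 0.7
```

Run:
```python
from h import *
o,T=wristpic("w2.png",-20);q=(W(P,[0,0,0])[0]-o["tool_pos"])
F=frame(P[2]);print((-q)@F,((tcp(16.7,46.2)-o["tool_pos"])@T).round(1))
```

```text
[11.50669723 45.88323777 -7.59861399] [-0.7 -0.3  0.1]
```

View pics/w2.png

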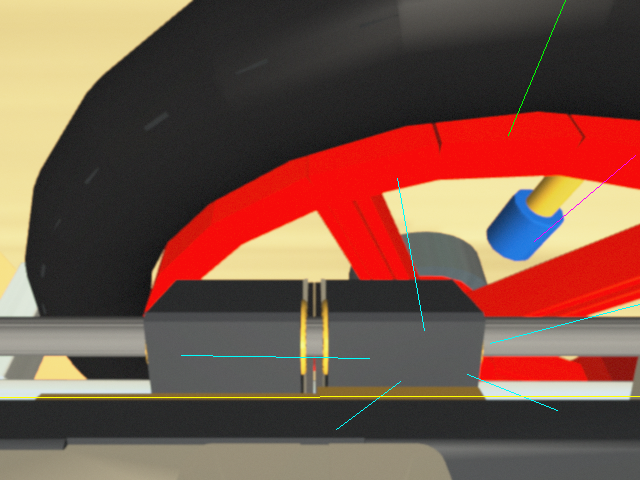

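The cap is at (525,225) and the stem meets the rim near (562,180). The valve is already nearer the top than −20°.

Run:
```python
from h import *
print(plane((562,180)),plane((525,225)),plane((510,135)))
# spoke top face next to valve: edges at rim (325,205)/(378,190), and hub side (365,278)/(412,280)
for z,px in((11,(340,203)),(11,(383,278))):print(plane(px,z))
```

```text
(np.float64(86.42101239070078), np.float64(-12.932366966922558)) (np.float64(68.7659839989046), np.float64(-13.717488083126467)) (np.float64(98.29376993771255), np.float64(-0.4234676555095363))
(np.float64(95.22669381170004), np.float64(24.433327022685944))
(np.float64(61.015559606060975), np.float64(24.361989394639654))
```

Measured from both valve and spoke, the wheel stands at about −12°. Going further here would bring the finger close to the bow, so I'll finish on the spoke now at −48°, from its valve-free side.

>>> {"fn": "send_rows", "kwargs": {"moves": [[-3,0,-4,0],[-35,0,0,0],[-35,0,0,0],[0,28,0,0],[0,29,0,0],[0,29,0,0],[0,29,0,0],[0,0,0,0]]}}

```text
time: 7.4
tool_pos: [573.3, -42.0, 223.7]
tcp_rot: [-0.039, 1.571, -1.44]
contact_force: [-0.0, -0.1, -0.1]
grip_width: 0.1
```

Run:
```python
from h import *
o,T=wristpic("w3.png",-12);print(((tcp(15.5,-69.5)-o["tool_pos"])@T).round(1),o["joint_positions"])
```

```text
[73.3 -1.3  6.2] [-2.06481067e-01  4.36033353e-01  1.38761109e+00 -9.53816171e-05
  1.31791578e+00 -3.76821158e-01]
```

View pics/w3.png

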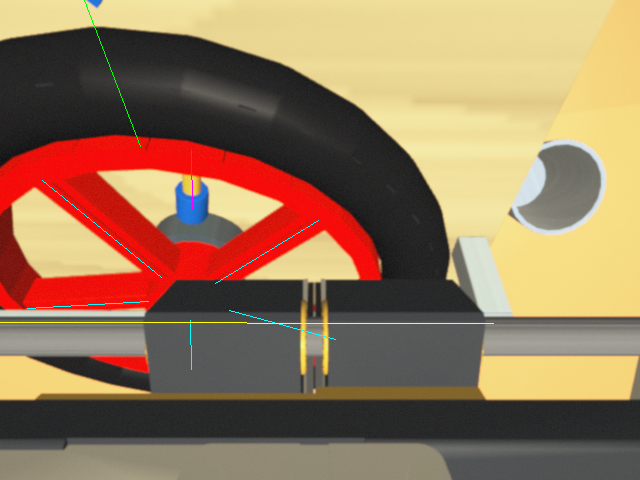

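The valve stem lies on the −12° model line, so the angle is confirmed. Next I descend behind that spoke and push part way.

>>> {"fn": "send_rows", "kwargs": {"moves": [[13,-1,6,0],[14,0,0,0],[14,0,0,0],[14,0,0,0],[10,0,0,0],[8,0,0,0],[0,0,0,0]]}}

```text
time: 8.32
tool_pos: [572.0, -48.8, 150.5]
tcp_rot: [-1.84, 1.57, 3.042]
contact_force: [0.1, 0.0, 0.7]
grip_width: 0.4
```

>>> {"fn": "send_rows", "kwargs": {"moves": [[-1.5,-1.5,-2.1,0],[-1.5,-1.5,-2.1,0],[-1.5,-1.5,-2.1,0],[-1.5,-1.5,-2.1,0],[-1.5,-1.5,-2.1,0],[0,0,0,0]]}}

```text
time: 9.07
tool_pos: [563.0, -39.4, 158.9]
tcp_rot: [2.47, 1.57, 1.068]
contact_force: [0.2, 0.3, 0.9]
grip_width: 0.2
```

Run:
```python
from h import *
o,T=wristpic("w4.png",-5);F=frame(P[2]);print((o["tool_pos"]-W(P,[0,0,0])[0])@F)
```

```text
[ 24.22047211 -61.13819532  -6.08172704]
```

View pics/w4.png

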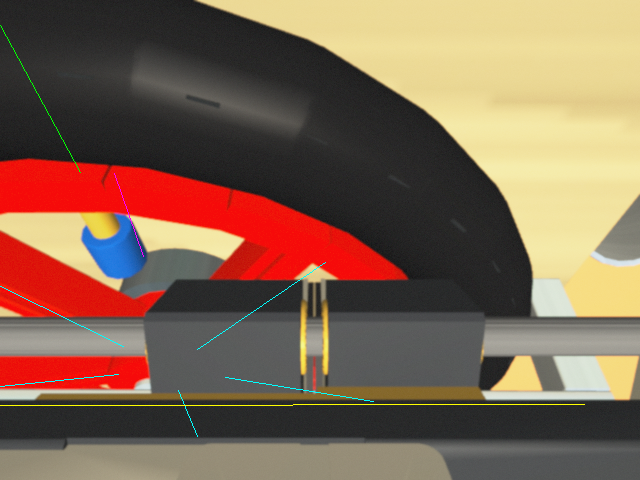

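The stem enters the rim near (98,220) and the cap centre is at (114,248), already ahead of the −5° line. I'm measuring that.

Run:
```python
from h import *
for p in((98,222),(112,246),(110,168),(80,175)):print(p,plane(p),)
```

```text
(98, 222) (np.float64(79.09111289254444), np.float64(2.098929537859859))
(112, 246) (np.float64(67.98495610075538), np.float64(2.3802618826448967))
(110, 168) (np.float64(99.8366500161316), np.float64(-4.717194802742371))
(80, 175) (np.float64(97.14715393676695), np.float64(0.3199270410355858))
```

>>> {"fn": "send_rows", "kwargs": {"moves": [[3,3,4,0],[-18,0,0,0],[-26,0,0,0],[-26,0,0,0],[-26,0,0,0],[-26,0,0,0],[-26,-35,0,0],[0,-35,0,0]]}}

```text
time: 10.12
tool_pos: [497.9, -55.3, 305.1]
tcp_rot: [1.203, 1.568, -0.199]
contact_force: [-0.2, -1.1, 0.5]
grip_width: 0.5
```

>>> {"fn": "send_rows", "kwargs": {"moves": [[0,0,0,0],[0,0,0,0]]}}

```text
time: 10.38
tool_pos: [498.2, -55.0, 303.4]
tcp_rot: [2.247, 1.57, 0.845]
contact_force: [0.1, -0.3, -0.6]
grip_width: 0.8
```

Run:
```python
from h import *
o,T=wristpic("w5.png",1.5);print(o["dq"].round(3),o["tool_pos"])
```

```text
[ 0.004  0.017 -0.009 -0.002  0.    -0.001] [498.21384063 -55.00414999 303.44950504]
```

View pics/w5.png

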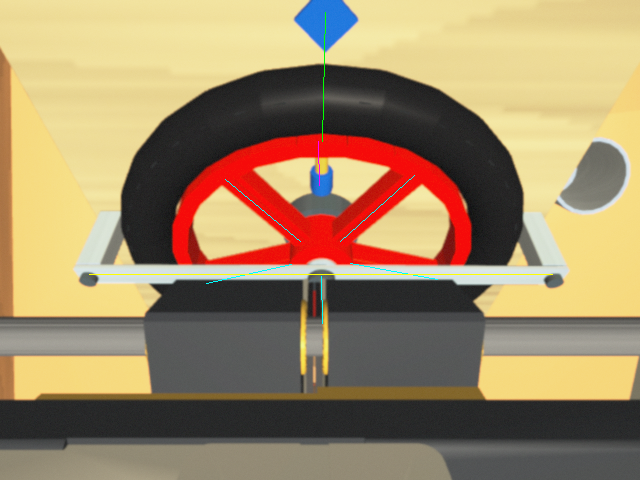

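The stem (323,160) and cap (321,183) sit on the line from the nut (320,275) to the pointer tip (325,50), less than 2° off. The arm is clear, so I'm handing in.

```bash
python3 -c "
from plant import *
close_job();print(get_obs()['time'])"
```

```text
the job is handed in; nothing more can be done
the job is handed in; nothing more can be done
```

The valve is at the top, in line with the blue pointer, and I have handed the job in. I used about 10.4 s of the 54 s.

- **What I did:** I found the wheel from the top camera, with the valve at −131°. With the fingers shut and in gaps without the valve, I turned the wheel counter-clockwise with two pushes on spokes, both uphill of the bow. The first push left it at about −12° and the second brought it to the top. Then I lifted clear.
- **Last checks:** The final wrist picture shows the stem, cap, hub nut and pointer in line, by eye within 2° of the top; the limit is about 6°. Before I lifted clear, an oblique view had read about +2°. The wrist force readings at the end of each move stayed under 2 N.
- **Not checked:** I did not measure the wheel's speed or the forces on single parts. I did not measure the bystanders' positions again at the end, but the tool stayed clear of them by plan.

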